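# Move a measuring stage to its flag and lock it

## Robot

A 6-joint arm with a two-finger parallel gripper is mounted at the origin on the work surface. World frame = base frame: x ahead of the robot, y to its left, z up, the work surface at z = 0. Lengths are in m, angles in rad, forces in N, time in s.
With the tool pointing down it reaches from about 0.325 to 0.775 m from the base axis. Payload 9.3 kg.
Tool frame: the origin (TCP) lies between the finger pads; the fingertips stand 25 mm ahead of it and the grasp point (between the pads) lies 6 mm ahead of it; z points along the fingers, y is the line along which they close (so a half turn about z gives the same grasp; the last joint's range is limited). The gripper opens to 85 mm and grips with 20 to 120 N. Pads are 22 mm wide; open, the fingers measure 114 mm over their backs; the gripper's body (76 mm by 85 mm) begins 54 mm behind the grasp point. The pads swing forward as they close: fully open they stand 13 mm farther back than shut.
Start: joints at [1.094, 0.259, 0.021, 1.334, 0, 1.418], TCP at [0.175, 0.521, 0.256] pointing down, gripper open.
Joint ranges: [-3.04, 3.04], [-0.91, 1.82], [-1.04, 1.36], [-1.92, 1.95], [-1.52, 1.45], [-3.14, 3.14]. Speed limits (rad/s): [2.22, 2.22, 2.79, 3.14, 3.14, 3.14].

## Interface

Orientations are given as a unit quaternion [x, y, z, w].
In Python, from bench import manip gives the robot as it stands. The module is installed in compiled form; this text tells all that it offers.
- The arm moves only by the tool step_arm, never from a script. Its argument "steps" is a list of rows, each an object of numbers: "tx", "ty", "tz": the shift along the tool's x, y, z in mm; "roll": the turn about the tool's z in rad. In form: [{"tx": .., "ty": .., "tz": .., "roll": ..}, ...]. A call has 1 to 10 rows; each row shifts and turns the commanded pose from where the row before left it, along the tool's axes as they then stand; what a row does not reach is not made up. A row lasts 1/10 s, in which the tool goes at most 50 mm and 8.59 degrees, less where a joint would pass 70% of its speed; a pose out of reach is approached as far as the arm can. A call with a gripper value outside its range is refused whole. "fingers" is the finger opening in mm, from 0 to 85.4, set as the call begins (left out, the last holds). The fingers move at their own pace and stop on an object; "newtons" is the grip in N (left out, the last holds). Time passes only in rows, so rows that do not move let the fingers close. It gives the time, the measured TCP pose, the force, the opening and the grip force at its end, in the units of the state.
- manip.sense(): the state, without advancing time (a new reading comes with each control period).
- manip.capture(name): name is "scene" or "top" or "wrist"; returns the picture (384x512x3 uint8, red, green, blue); there is no depth.
- manip.get_calibration(name): a dict with "K" (3x3 intrinsics, pixels), "world_to_cam" (4x4, takes a point from world to camera coordinates). Camera axes: x right, y down, z forward; pixel columns grow to the right and rows downward; lengths in m; the calibration is good to about 2 mm. The wrist camera is an equidistant fisheye: a pixel r from the principal point sees the ray r / f radians off the axis. A picture is of the moment at which its call begins: read the wrist's pose just before it. get_calibration takes no time and is no camera call; for the wrist camera it gives the pose at the moment of the call.
- manip.hand_in(): hands the job in; it is judged then, once.
The state is a dict: "t": time; "joint_positions": joint angles; "joint_vel": joint speeds; "tau": joint torques, N m; "tcp_pos": TCP position; "tcp_rot": TCP orientation; "contact_force": force on the tool from outside, world axes, zero at the start; "wrist_torque": the same for the moment, N m; "width": finger opening in m; "gripper_force": force on a finger pad.
Only numpy, scipy, OpenCV 4.12 (cv2) and the standard library are available. Lean on these libraries where they do the work, as an engineer would, in place of code of your own. Each camera call takes 0.05 s, during which the arm holds its last target. There are 200 camera calls.

## Task

Bring the specimen carriage of the measuring stage to its flag: first swing the lock lever under the bar lamp fully open (upright) before touching the crank, then crank until the carriage's pointer lines up with the flag's blade, and swing the lever fully shut again. Never turn the crank while the lever is shut, and leave the flag, the mounts and the other things on the desk as they are.

Things in the scene. Friction and masses are not known exactly. Their poses are not given: they have to be found in the camera images.
- stage: the measuring stage: fixed grey base plate, 200 x 400 x 16 mm (x, y, z). Origin at the centre of its underside; its +x points away from the robot (turned up to 0.3 rad), +y to the left. All parts of the job stand on it; 'stage' x, y, z below are in its frame.
- lamp (a point): centre of the fixed black bar lamp hanging over the lock lever; it fills stage x -63..-33, y 10..196, z 175..201 mm, on a column at x -5, y 185 mm (22 mm square). It blocks a gripper pointing straight down on the lever's handle: come from the robot's side, tilted 30 to 40 degrees, fingers pointing down and to stage +x.
- lever (a joint): lock lever, steel, 65 mm long, hinged on the dark lock block beside the rail. 0 = shut: level, pointing to stage +y. Swings up about an axis along stage x to 1.57 = open, upright. Stays where it is left; takes about 2.5 N at the handle.
- lever_grip (a point): grip point of the lever's handle, a black round bar of 14 mm diameter parallel to stage x, standing out from the lever towards the robot. On the bar's axis, 11 mm from its free end, 25 mm from the lever. Stage x -75 mm; shut y 115, z 75 mm; open y 50, z 140 mm. The bar may turn between the finger pads.
- lever_hinge (a point): point on the lever's hinge axis level with lever_grip along it (stage x -75, y 50, z 75 mm, in the free space before the block); lever_grip circles it at 65 mm in the stage's y-z plane
- crank (a joint): hand crank: aluminium disc, 92 mm diameter, top at z 60 mm, upright axis, on the white gearbox at the stage's right end. Grows clockwise seen from above; a clockwise turn drives the carriage 20 mm to stage +y. Needs about 1 N at the knob, stays where it is left; the start angle varies. The shut lever does not block it, so unlocking first is up to you.
- crank_axis (a point): on the crank's upright axis (stage x -20, y -150 mm), at the height of knob_mid, z 80 mm
- knob_mid (a point): middle of the crank's black upright knob: 16 mm diameter, 40 mm tall (z 60 to 100 mm), 35 mm from the axis; it spins on its pin, so a gripper may hold it from above and circle without turning
- pointer (a point): tip of the carriage's pointer, a dark bar 4 mm wide pointing to stage +x. The carriage, an aluminium block 60 x 50 x 14 mm with a round black specimen on top, slides along stage y. Axes as the stage's. It starts 25 to 55 mm to the right (stage -y) of the flag.
- flag_blade (a point): middle of the upright dark blade (4 mm wide, 24 mm tall) of the small flag on the scale bar behind the carriage; it marks the wanted position. The pointer passes 2.5 mm before it without touching; they line up when their stage y is equal. Axes as the stage's. Do not shift it (6 N would).
- mount_front: bystander: black resin mount, 25 mm diameter, 16 mm tall, loose on the base plate in front of the carriage; origin at its underside
- mount_back: bystander: black resin mount, 32 mm diameter, 20 mm tall, loose on the base plate behind the crank; origin at its underside
- press: bystander: black hand press with round foot (84 mm), 162 mm tall, left of the stage; origin under its foot
- pot: bystander: white ceramic pot, 80 mm diameter, 90 mm tall, left of the stage; origin at its underside
- mouse: bystander: black computer mouse, 105 x 60 x 30 mm, right of the stage; origin at its underside
- tape: bystander: ring of clear tape, 80 mm diameter, 18 mm tall, right of the stage; origin at its underside

How it is judged:
On the way, in this order (a step that is already met when the one before it is completed fails the run):
1. the lock lever is swung open (past 1.25 rad) while the carriage has not yet moved (under 2 mm) (value of joint lever above 1.25 rad and distance of pointer from where it was at the start of the episode below 0.002 m), for 0.2 s.
2. with the lever still open (past 1.25 rad), the pointer is brought within 3 mm of the flag blade along the stage and rests there (value of joint lever above 1.25 rad and y of pointer in the frame of flag_blade between -0.003 and 0.003 m and velocity of joint crank between -0.2 and 0.2 rad/s), for 0.4 s.
3. the lever is swung shut again (under 0.1 rad) (value of joint lever below 0.1 rad), for 0.2 s.
At the end, for the whole second after the job is handed in: The pointer is within 3 mm of the flag blade along the stage, the lever is shut (under 0.1 rad), the crank is at rest, the flag is where it was (2 mm) and the mounts, press, pot, mouse and tape are within 15 mm of where they stood (y of pointer in the frame of flag_blade between -0.003 and 0.003 m and value of joint lever below 0.1 rad and velocity of joint crank between -0.1 and 0.1 rad/s and distance of flag_blade from where it was at the start of the episode below 0.002 m and distance of each of mount_front, mount_back, press, pot, mouse, tape from where it was at the start of the episode below 0.015 m); the robot touches nothing.
It fails at once if the crank is turned (faster than 0.6 rad/s) while the lever is shut (under 0.6 rad) (value of joint lever below 0.6 rad and (velocity of joint crank above 0.6 rad/s or velocity of joint crank below -0.6 rad/s)).
It fails at once if the flag is shifted by more than 2 mm (distance of flag_blade from where it was at the start of the episode above 0.002 m).
It fails at once if a bystander is moved by more than 15 mm (distance of any of mount_front, mount_back, press, pot, mouse, tape from where it was at the start of the episode above 0.015 m).
It also fails if it takes over 72 s, if anything falls off the work surface, if the arm or the gripper's body presses on something with over 40 N, if the wrist force passes 120 N, or if a joint passes its speed limit or range.

## Working session

There is one attempt and no reset: what is moved stays moved. The work goes in short steps, Python scripts to look and compute and a tool call to move; the robot and the scene stay as the last step left them, time stands still between calls to the robot, and variables do not carry over. Pictures are saved under pics/ and viewed, at most 10 in all, crops included, and the job is handed in when it is done.

Besides the shell and the picture viewer there is one more tool, called after "Call:" by a JSON object that holds its "name" and its "arguments", one argument or row to a line. step_arm: Moves the arm, as the interface text tells. Its arguments: {"type":"object","properties":{"steps":{"type":"array"},"fingers":{"type":"number"},"newtons":{"type":"number"}},"required":["steps"]}

```bash
mkdir -p pics
python3 - <<'E'
from bench import manip
import cv2,numpy as np
s=manip.sense();print(s['t'],s['tcp_pos'],s['tcp_rot'])
for n in("scene","top"):
    c=manip.get_calibration(n);print(n,np.round(c["K"],1).tolist(),np.round(c["world_to_cam"],4).tolist())
    im=manip.capture(n);cv2.imwrite(f"pics/{n}0.png",cv2.resize(im[...,::-1],(800,600),interpolation=cv2.INTER_CUBIC));np.save(f"pics/{n}0.npy",im)
E
```

```text
0.0 [0.17488018 0.52119309 0.25566382] [ 1.61192128e-01  9.86922813e-01 -6.45414601e-04 -2.07442009e-04]
scene [[373.3, 0.0, 249.8], [0.0, 373.3, 187.0], [0.0, 0.0, 1.0]] [[-0.8507, 0.5254, -0.0145, 0.4579], [0.3514, 0.5479, -0.7592, -0.0786], [-0.3909, -0.651, -0.6507, 1.3618], [0.0, 0.0, 0.0, 1.0]]
top [[446.2, 0.0, 252.2], [0.0, 446.2, 197.8], [0.0, 0.0, 1.0]] [[0.0176, -0.9998, 0.0137, -0.004], [-0.9971, -0.0186, -0.0743, 0.5566], [0.0745, -0.0123, -0.9971, 1.5922], [0.0, 0.0, 0.0, 1.0]]
```

View pics/scene0.png

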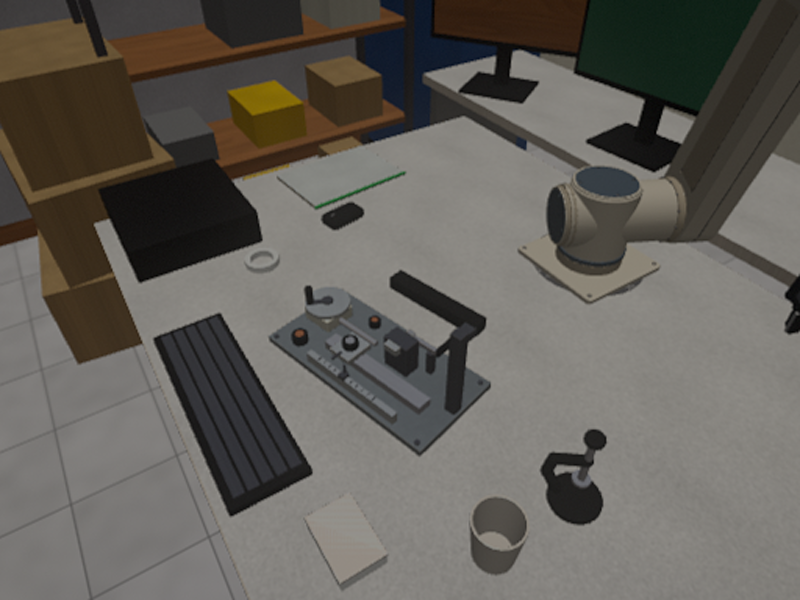

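View pics/top0.png

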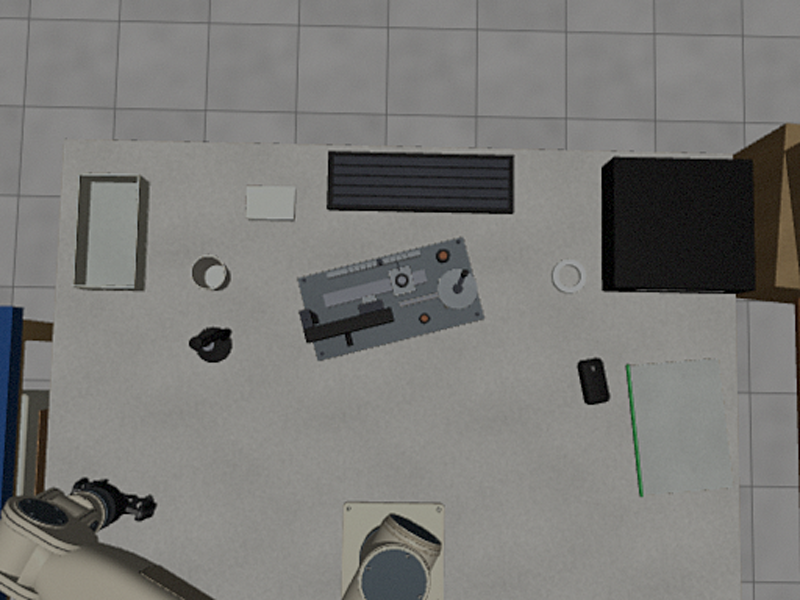

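Scene: stage corners at about (270,338), (420,452), (490,382), crank knob (308,295), and a dark handle near (430,360). Top: stage corners at (299,278), (462,238), (484,319), (318,360), and the handle shows below the lamp at (349,340). I'll fit the stage pose and make brighter crops.

```bash
cat > h.py <<'E'
import numpy as np,cv2
from bench import manip
from scipy.optimize import least_squares
from scipy.spatial.transform import Rotation as R
def proj(c,P):
    P=np.atleast_2d(P);K=np.array(c["K"]);T=np.array(c["world_to_cam"])
    q=(P@T[:3,:3].T+T[:3,3]);q=q@K.T;return q[:,:2]/q[:,2:]
def fproj(c,P):
    P=np.atleast_2d(P);K=np.array(c["K"]);T=np.array(c["world_to_cam"])
    q=P@T[:3,:3].T+T[:3,3];r=np.linalg.norm(q[:,:2],axis=1);th=np.arctan2(r,q[:,2])
    return np.c_[K[0,0]*th*q[:,0]/r+K[0,2],K[1,1]*th*q[:,1]/r+K[1,2]]
def s2w(p,P):
    P=np.atleast_2d(P).astype(float);c,s=np.cos(p[2]),np.sin(p[2])
    return np.c_[p[0]+c*P[:,0]-s*P[:,1],p[1]+s*P[:,0]+c*P[:,1],P[:,2]]
def w2s(p,P):
    P=np.atleast_2d(P).astype(float);c,s=np.cos(p[2]),np.sin(p[2]);d=P[:,:2]-p[:2]
    return np.c_[c*d[:,0]+s*d[:,1],-s*d[:,0]+c*d[:,1],P[:,2]]
def tri(views):  # [(projfn,calib,pix)]
    f=lambda P:np.concatenate([(fn(c,P)-np.array(x)).ravel() for fn,c,x in views])
    r=least_squares(f,[.55,.0,.08]);return r.x,np.abs(r.fun).max()
E
python3 - <<'E'
from h import *
S=1.5625
ct,cs=manip.get_calibration("top"),manip.get_calibration("scene")
C=np.array([[.1,.2,.016],[.1,-.2,.016],[-.1,-.2,.016],[-.1,.2,.016]])
t=np.array([[299,278],[462,238],[484,319],[318,360]])/S; s=np.array([[420,452],[270,338],[490,382]])/S
def f(p):
    Q=C.copy();Q[:,2]=p[3];W=s2w(p,Q);return np.r_[(proj(ct,W)-t).ravel(),(proj(cs,W[[0,1,3]])-s).ravel()]
r=least_squares(f,[.55,0,.25,.016]);print(r.x,np.round(r.fun,1))
p=r.x[:3];np.save("stage.npy",p)
for n,P in dict(lg=[-.075,.115,.075],axis=[-.02,-.15,.06],lampc=[-.063,.01,.175]).items():
    W=s2w(p,P);print(n,W,proj(ct,W),proj(cs,W))
a=np.load("pics/top0.npy")[140:240,180:320];b=np.load("pics/scene0.npy")[165:295,165:320]
g=lambda i,w:np.clip(cv2.resize(i,w,interpolation=cv2.INTER_CUBIC).astype(float)**.8*3,0,255).astype(np.uint8)
im=np.vstack([g(a,(420,300)),]) 
A=g(a,(400,286));B=g(b,(400,335));im=np.zeros((335,800,3),np.uint8);im[:286,:400]=A;im[:,400:]=B
cv2.imwrite("pics/crop1.png",im[...,::-1])
E
```

```text
[0.58143104 0.01330106 0.26721669 0.00547107] [-0.8  0.4  0.6 -0.5  0.4  0.2  0.1  1.1 -0.3  0.3 -0.8 -0.6  0.4  0.9]
lg [[0.47872732 0.10441607 0.075     ]] [[223.79192164 218.46465096]] [[286.6081421  218.74111548]]
axis [[ 0.60174804 -0.13665633  0.06      ]] [[292.95234274 185.02650296]] [[209.5799717  190.96488397]]
lampc [[0.51802646 0.00631114 0.175     ]] [[252.61115354 206.09547028]] [[256.21475291 177.71640993]]
```

View pics/crop1.png

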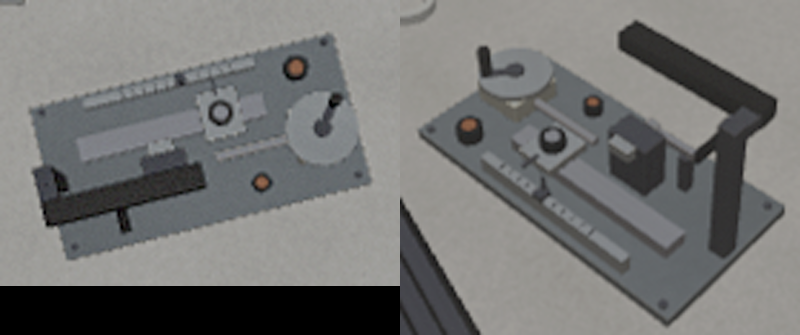

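The top crop shows the lever handle's end at full-resolution (224,217), which matches the predicted lever_grip. The pointer and flag are visible on the scale bar. The moves have no pitch, so I'll align the roll with the stage first. Then I'll see how the wrist behaves at the near reach limit, where the tool can no longer point straight down.

Call:
{"name": "step_arm", "arguments": {
  "steps": [
    {"roll":-0.148},
    {"roll":-0.148},
    {"roll":-0.148},
    {"roll":-0.146},
    {"ty":-46},
    {"ty":-46},
    {"ty":-46},
    {"ty":-46},
    {"ty":-46},
    {"ty":-46}
  ],
  "fingers": 60
}}

```text
$.steps[0]: bad value
```

Call:
{"name": "step_arm", "arguments": {
  "steps": [
    {"ty":-46},
    {"ty":-46},
    {"ty":-46},
    {"ty":-42},
    {"tx":-20},
    {"tx":-20}
  ]
}}

```text
$.steps[0]: bad value
```

```bash
cat > st.py <<'E'
from h import *
s=manip.sense();p=np.load("stage.npy");M=R.from_euler('z',-p[2])*R.from_quat(s['tcp_rot']);A=M.as_matrix()
print("t",round(s['t'],2),"j",np.round(s['joint_positions'],3),"tcp",np.round(s['tcp_pos'],4),"stage",np.round(w2s(p,s['tcp_pos'])[0]*1e3,1))
print("z",np.round(A[:,2],3),"y",np.round(A[:,1],3),"F",np.round(s['contact_force'],1),"w",round(s['width']*1e3,1))
E
python3 st.py
```

```text
t 0.1 j [1.094 0.259 0.021 1.334 0.    1.418] tcp [0.1749 0.5212 0.2557] stage [-258.   597.2  255.7]
z [-0.001 -0.001 -1.   ] y [ 0.557  0.83  -0.001] F [-0.2  0.9  0.3] w 85.3
```

Call:
{"name": "step_arm", "arguments": {
  "steps": [
    {"tx":0,"ty":0,"tz":0,"roll":-0.148},
    {"tx":0,"ty":0,"tz":0,"roll":-0.148},
    {"tx":0,"ty":0,"tz":0,"roll":-0.148},
    {"tx":0,"ty":0,"tz":0,"roll":-0.146},
    {"tx":0,"ty":-46,"tz":0,"roll":0},
    {"tx":0,"ty":-46,"tz":0,"roll":0},
    {"tx":0,"ty":-46,"tz":0,"roll":0},
    {"tx":0,"ty":-46,"tz":0,"roll":0},
    {"tx":0,"ty":-46,"tz":0,"roll":0},
    {"tx":0,"ty":-46,"tz":0,"roll":0}
  ],
  "fingers": 60
}}

```text
t: 1.1
tcp_pos: [0.2473, 0.2535, 0.2561]
tcp_rot: [-0.133, 0.991, -0.0, 0.0]
contact_force: [1.6, 0.1, 0.1]
width: 0.0599
gripper_force: 0.0
```

Call:
{"name": "step_arm", "arguments": {
  "steps": [
    {"tx":0,"ty":-46,"tz":0,"roll":0},
    {"tx":0,"ty":-46,"tz":0,"roll":0},
    {"tx":0,"ty":-46,"tz":0,"roll":0},
    {"tx":0,"ty":-42,"tz":0,"roll":0},
    {"tx":-20,"ty":0,"tz":0,"roll":0},
    {"tx":-20,"ty":0,"tz":0,"roll":0}
  ]
}}

```text
t: 1.7
tcp_pos: [0.3344, 0.0899, 0.2564]
tcp_rot: [-0.129, 0.992, -0.0, 0.0]
contact_force: [0.5, 0.3, -0.2]
width: 0.0601
gripper_force: 0.0
```

```bash
python3 st.py
```

```text
t 1.7 j [ 0.019 -0.095 -0.374  1.29  -0.    -0.241] tcp [0.3344 0.0899 0.2564] stage [-218.1  139.1  256.4]
z [ 0.001 -0.    -1.   ] y [ 0.008  1.    -0.   ] F [ 0.5  0.3 -0.2] w 60.1
```

Joint 1 has a lateral offset of about 84 mm. I'll bring the arm plane parallel to stage x, then lift. High up, joint 4's limit should force an outward tilt.

Call:
{"name": "step_arm", "arguments": {
  "steps": [
    {"tx":-40,"ty":28,"tz":0,"roll":0},
    {"tx":-40,"ty":28,"tz":0,"roll":0},
    {"tx":-20,"ty":29,"tz":0,"roll":0},
    {"tx":0,"ty":0,"tz":-50,"roll":0},
    {"tx":0,"ty":0,"tz":-50,"roll":0},
    {"tx":0,"ty":0,"tz":-50,"roll":0},
    {"tx":0,"ty":0,"tz":-50,"roll":0},
    {"tx":0,"ty":0,"tz":-50,"roll":0}
  ]
}}

```text
t: 2.5
tcp_pos: [0.407, 0.2002, 0.5082]
tcp_rot: [-0.133, 0.991, 0.0, 0.0]
contact_force: [1.0, -0.1, 0.6]
width: 0.0601
gripper_force: 0.0
```

```bash
python3 st.py
```

```text
t 2.5 j [0.272 0.148 0.525 1.947 0.    0.005] tcp [0.407  0.2002 0.5082] stage [-118.9  226.3  508.2]
z [ 0.  0. -1.] y [0.001 1.    0.   ] F [ 1.  -0.1  0.6] w 60.1
```

j4 is now at its limit of 1.95. I'll continue upward.

Call:
{"name": "step_arm", "arguments": {
  "steps": [
    {"tx":0,"ty":0,"tz":-30,"roll":0},
    {"tx":0,"ty":0,"tz":-30,"roll":0}
  ]
}}

```text
t: 2.7
tcp_pos: [0.4022, 0.1977, 0.5263]
tcp_rot: [-0.133, 0.991, 0.003, 0.022]
contact_force: [-0.1, 0.7, -0.4]
width: 0.0595
gripper_force: 0.0
```

```bash
python3 st.py
```

```text
t 2.7 j [2.690e-01 1.240e-01 5.460e-01 1.948e+00 1.000e-03 3.000e-03] tcp [0.4022 0.1977 0.5263] stage [-124.2  225.2  526.3]
z [ 0.044  0.001 -0.999] y [0.001 1.    0.001] F [-0.1  0.7 -0.4] w 59.5
```

The tilt is growing in the right direction, so I'll keep going.

Call:
{"name": "step_arm", "arguments": {
  "steps": [
    {"tx":0,"ty":0,"tz":-50,"roll":0},
    {"tx":0,"ty":0,"tz":-50,"roll":0},
    {"tx":0,"ty":0,"tz":-50,"roll":0},
    {"tx":0,"ty":0,"tz":-50,"roll":0},
    {"tx":0,"ty":0,"tz":-50,"roll":0},
    {"tx":0,"ty":0,"tz":-50,"roll":0}
  ]
}}

```text
t: 3.3
tcp_pos: [0.3517, 0.182, 0.6187]
tcp_rot: [-0.131, 0.982, 0.019, 0.135]
contact_force: [-1.0, -0.6, 0.8]
width: 0.06
gripper_force: 0.0
```

```bash
python3 st.py
```

```text
t 3.3 j [ 0.263 -0.022  0.628  1.948  0.003 -0.003] tcp [0.3517 0.182  0.6187] stage [-177.   223.3  618.7]
z [ 0.269  0.002 -0.963] y [0.001 1.    0.002] F [-1.  -0.6  0.8] w 60.0
```

Call:
{"name": "step_arm", "arguments": {
  "steps": [
    {"tx":0,"ty":0,"tz":-50,"roll":0},
    {"tx":0,"ty":0,"tz":-50,"roll":0},
    {"tx":0,"ty":0,"tz":-50,"roll":0},
    {"tx":0,"ty":0,"tz":-50,"roll":0},
    {"tx":0,"ty":0,"tz":-50,"roll":0},
    {"tx":0,"ty":0,"tz":-50,"roll":0},
    {"tx":0,"ty":0,"tz":-50,"roll":0}
  ]
}}

```text
t: 4.0
tcp_pos: [0.2499, 0.1639, 0.7117]
tcp_rot: [-0.127, 0.956, 0.034, 0.261]
contact_force: [0.8, 0.6, 0.8]
width: 0.0602
gripper_force: 0.0
```

Call:
{"name": "step_arm", "arguments": {
  "steps": [
    {"tx":0,"ty":0,"tz":20,"roll":0},
    {"tx":0,"ty":0,"tz":20,"roll":0}
  ]
}}

```text
t: 4.2
tcp_pos: [0.2693, 0.1694, 0.6773]
tcp_rot: [-0.128, 0.956, 0.035, 0.262]
contact_force: [1.2, 0.3, 0.7]
width: 0.0602
gripper_force: 0.0
```

```bash
python3 st.py
```

```text
t 4.2 j [ 0.321 -0.244  0.54   1.822 -0.029  0.047] tcp [0.2693 0.1694 0.6773] stage [-259.8  233.   677.3]
z [ 0.509 -0.002 -0.861] y [ 0.001  1.    -0.001] F [1.2 0.3 0.7] w 60.2
```

The tilt is 30.6° and it holds. I'll add a few more degrees.

Call:
{"name": "step_arm", "arguments": {
  "steps": [
    {"tx":0,"ty":0,"tz":-40,"roll":0},
    {"tx":0,"ty":0,"tz":-50,"roll":0},
    {"tx":0,"ty":0,"tz":-50,"roll":0},
    {"tx":0,"ty":0,"tz":20,"roll":0}
  ]
}}

```text
t: 4.6
tcp_pos: [0.2203, 0.1601, 0.7215]
tcp_rot: [-0.127, 0.944, 0.041, 0.3]
contact_force: [0.1, 0.1, 0.6]
width: 0.06
gripper_force: 0.0
```

```bash
cat >> h.py <<'E'
def togo(T):  # grasp point target in stage frame (mm): shift in tool axes
    s=manip.sense();p=np.load("stage.npy");A=(R.from_euler('z',-p[2])*R.from_quat(s['tcp_rot'])).as_matrix()
    g=w2s(p,s['tcp_pos'])[0]*1e3+6*A[:,2]
    print("grasp at",np.round(g,1),"to",T,"tool shift",np.round(A.T@(np.array(T)-g),1))
E
python3 st.py; python3 -c "
from h import *
togo([-170,60,200]);togo([-135,115,150])"
```

```text
t 4.6 j [ 0.384 -0.286  0.641  1.885 -0.066  0.097] tcp [0.2203 0.1601 0.7215] stage [-309.6  237.   721.5]
z [ 0.578  0.002 -0.816] y [-0.     1.     0.002] F [0.1 0.1 0.6] w 60.0
grasp at [-306.1  237.   716.6] to [-170, 60, 200] tool shift [ 187.4 -178.1  499.9]
grasp at [-306.1  237.   716.6] to [-135, 115, 150] tool shift [ 187.8 -123.2  561. ]
```

Call:
{"name": "step_arm", "arguments": {
  "steps": [
    {"tx":15.6,"ty":-11.5,"tz":41.7,"roll":0},
    {"tx":15.6,"ty":-11.5,"tz":41.7,"roll":0},
    {"tx":15.6,"ty":-11.5,"tz":41.7,"roll":0},
    {"tx":15.6,"ty":-11.5,"tz":41.7,"roll":0},
    {"tx":15.6,"ty":-11.5,"tz":41.7,"roll":0},
    {"tx":15.6,"ty":-11.5,"tz":41.7,"roll":0},
    {"tx":15.6,"ty":-11.5,"tz":41.7,"roll":0},
    {"tx":15.6,"ty":-11.5,"tz":41.7,"roll":0},
    {"tx":15.6,"ty":-11.5,"tz":41.7,"roll":0},
    {"tx":15.6,"ty":-11.5,"tz":41.7,"roll":0}
  ]
}}

```text
t: 5.6
tcp_pos: [0.3594, 0.0791, 0.2848]
tcp_rot: [-0.127, 0.946, 0.039, 0.296]
contact_force: [0.9, 0.6, 0.2]
width: 0.06
gripper_force: 0.0
```

Call:
{"name": "step_arm", "arguments": {
  "steps": [
    {"tx":15,"ty":-11.5,"tz":41.7,"roll":0},
    {"tx":0,"ty":0,"tz":0,"roll":0}
  ]
}}

```text
t: 5.8
tcp_pos: [0.3714, 0.0712, 0.2376]
tcp_rot: [-0.126, 0.948, 0.04, 0.291]
contact_force: [-1.3, 0.2, 0.3]
width: 0.0599
gripper_force: 0.0
```

```bash
python3 st.py
python3 - <<'E'
from h import *
togo([-135,115,140])
c=manip.get_calibration("wrist");im=manip.capture("wrist");import pickle;pickle.dump((c,im),open("pics/w1.pkl","wb"))
p=np.load("stage.npy")
for n,P in dict(lg=[-.075,.115,.075],axis=[-.02,-.15,.06],c1=[.1,.2,.016],c2=[-.1,.2,.016],c3=[-.1,-.2,.016]).items():print(n,fproj(c,s2w(p,P))*1.5625)
im=np.clip(cv2.resize(im,(800,600),interpolation=cv2.INTER_CUBIC).astype(float)*1.8,0,255)
cv2.imwrite("pics/w1.png",im[...,::-1])
E
```

```text
t 5.8 j [-0.24  -0.389 -0.768  0.656  0.278 -0.428] tcp [0.3714 0.0712 0.2376] stage [-187.3  111.3  237.6]
z [ 0.561  0.002 -0.827] y [0.002 1.    0.003] F [-1.3  0.2  0.3] w 59.9
grasp at [-183.9  111.4  232.6] to [-135, 115, 140] tool shift [ 11.5   3.4 104.1]
lg [[407.86022998 267.01898351]]
axis [[121.42611631 299.83895605]]
c1 [[485.19778726 335.12641857]]
c2 [[518.39285365 188.20590633]]
c3 [[ 63.3336822  208.20152159]][ WARN:0@0.375] global loadsave.cpp:1063 imwrite_ Unsupported depth image for selected encoder is fallbacked to CV_8U.
```

View pics/w1.png

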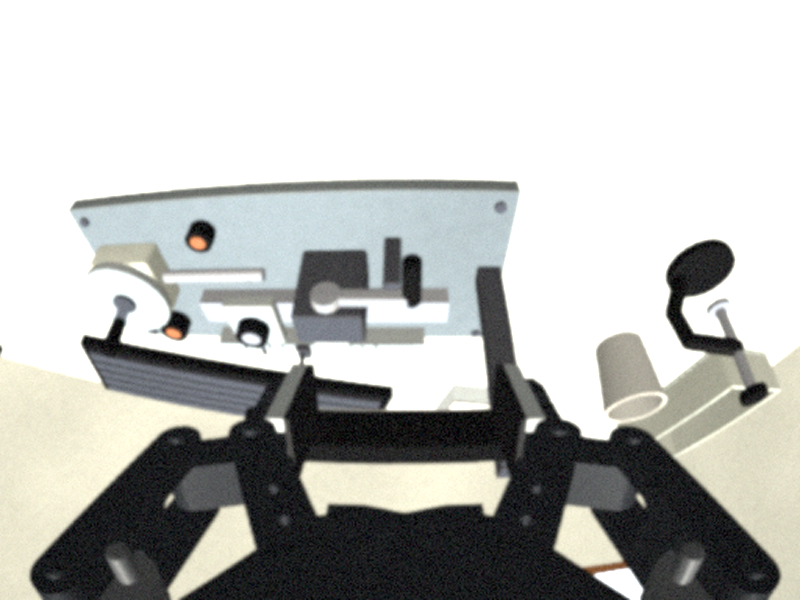

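The wrist image shows the shut lever with its handle bar's free end at about (413,258) and axis at (412,265); the model predicted (408,267). The crank hub is at (125,303), the pointer tip and flag at about (275,350) and (304,350). That agrees within calibration error, so I'll close in and take a second look.

Call:
{"name": "step_arm", "arguments": {
  "steps": [
    {"tx":0,"ty":1,"tz":36,"roll":0},
    {"tx":0,"ty":1,"tz":36,"roll":0},
    {"tx":0,"ty":1,"tz":36,"roll":0},
    {"tx":0,"ty":1,"tz":36,"roll":0},
    {"tx":0,"ty":0,"tz":0,"roll":0},
    {"tx":0,"ty":0,"tz":0,"roll":0}
  ]
}}

```text
t: 6.45
tcp_pos: [0.4521, 0.0971, 0.1252]
tcp_rot: [-0.127, 0.946, 0.04, 0.295]
contact_force: [-0.5, 0.9, -0.1]
width: 0.0602
gripper_force: 0.0
```

```bash
python3 st.py; python3 - <<'E' 2>/dev/null
from h import *
import pickle
togo([-77,115,75])
c=manip.get_calibration("wrist");im=manip.capture("wrist");pickle.dump((c,im),open("pics/w2.pkl","wb"))
p=np.load("stage.npy")
for n,P in dict(lg=[-.075,.115,.075],end=[-.086,.115,.075]).items():print(n,fproj(c,s2w(p,P))*1.5625)
im=np.clip(cv2.resize(im,(800,600),interpolation=cv2.INTER_CUBIC).astype(float)*1.8,0,255)
cv2.imwrite("pics/w2.png",im[...,::-1])
E
```

```text
t 6.45 j [-0.09  -0.076 -0.919  0.154  0.2   -0.298] tcp [0.4521 0.0971 0.1252] stage [-102.6  114.9  125.2]
z [ 0.568  0.    -0.823] y [-0.  1.  0.] F [-0.5  0.9 -0.1] w 60.2
grasp at [-99.2 115.  120.3] to [-77, 115, 75] tool shift [ 7.4  0.  49.9]
lg [[402.23654707 331.49449228]]
end [[402.12488371 315.61836153]]
```

View pics/w2.png

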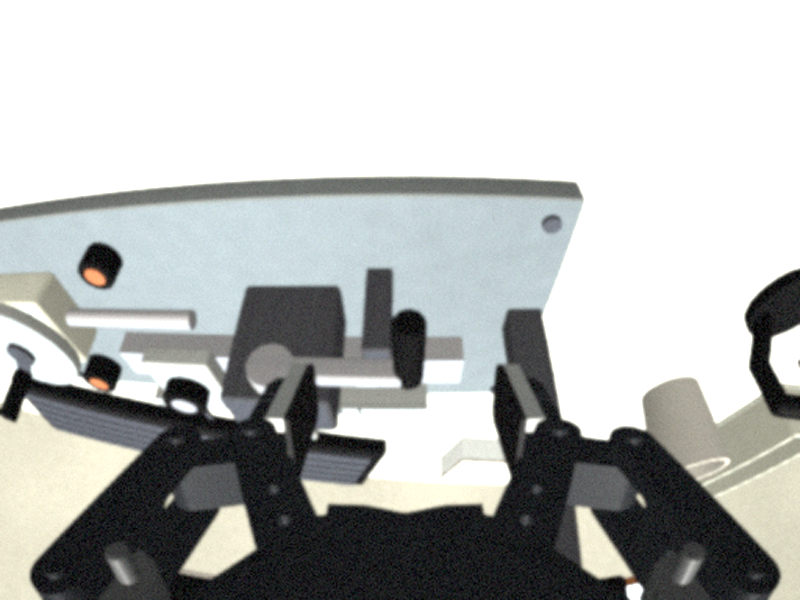

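Run:
```python
from h import *
import pickle
c1,c2=[pickle.load(open(f"pics/w{i}.pkl","rb"))[0] for i in(1,2)];p=np.load("stage.npy");S=1.5625;ct=manip.get_calibration("top")
v=[(fproj,c1,np.array([412.5,263])/S),(fproj,c2,np.array([408,321])/S)]
for V in (v,v+[(proj,ct,np.array([223.4,220.5]))]):
    X,e=tri(V);print("end",w2s(p,X)*1e3,e)
```

```text
end [[-68.96536491 117.68583098  65.5838854 ]] 0.6781281964487675
end [[-79.15322057 117.55469555  73.20876039]] 1.2287581299158319
```

The handle measures y ≈ 117 and z ≈ 73 mm, which agrees with the given values to 2–3 mm. I'll go in and grip.

Call:
{"name": "step_arm", "arguments": {
  "steps": [
    {"tx":5,"ty":2,"tz":12,"roll":0},
    {"tx":0,"ty":0,"tz":13,"roll":0},
    {"tx":0,"ty":0,"tz":13,"roll":0},
    {"tx":0,"ty":0,"tz":13,"roll":0},
    {"tx":0,"ty":0,"tz":0,"roll":0}
  ]
}}

```text
t: 7.0
tcp_pos: [0.4755, 0.1048, 0.0803]
tcp_rot: [-0.127, 0.946, 0.039, 0.295]
contact_force: [0.1, -0.2, -0.1]
width: 0.0598
gripper_force: 0.0
```

Call:
{"name": "step_arm", "arguments": {
  "steps": [
    {"tx":0,"ty":0,"tz":0,"roll":0},
    {"tx":0,"ty":0,"tz":0,"roll":0},
    {"tx":0,"ty":0,"tz":0,"roll":0},
    {"tx":0,"ty":0,"tz":0,"roll":0},
    {"tx":0,"ty":0,"tz":0,"roll":0}
  ],
  "fingers": 5,
  "newtons": 30
}}

```text
t: 7.5
tcp_pos: [0.4746, 0.1049, 0.0792]
tcp_rot: [-0.127, 0.946, 0.039, 0.295]
contact_force: [-1.3, -0.2, 3.5]
width: 0.0129
gripper_force: 29.2
```

```bash
python3 st.py; python3 - <<'E' 2>/dev/null
from h import *
togo([-74,117,75])
E
```

```text
t 7.5 j [-0.058  0.058 -0.965 -0.031  0.182 -0.27 ] tcp [0.4746 0.1049 0.0792] stage [-78.9 116.5  79.2]
z [ 0.568 -0.001 -0.823] y [0.001 1.    0.   ] F [-1.3 -0.2  3.5] w 12.9
grasp at [-75.5 116.5  74.3] to [-74, 117, 75] tool shift [-1.6  0.5  0.2]
```

Gripped: width 12.9 mm, grip force 29 N. Now I'll swing the lever up along its arc.

Call:
{"name": "step_arm", "arguments": {
  "steps": [
    {"tx":-5.5,"ty":-0.7,"tz":-8,"roll":0},
    {"tx":-5.4,"ty":-2.2,"tz":-7.8,"roll":0},
    {"tx":-5.2,"ty":-3.6,"tz":-7.5,"roll":0},
    {"tx":-4.8,"ty":-4.9,"tz":-6.9,"roll":0}
  ]
}}

```text
t: 7.9
tcp_pos: [0.4768, 0.0958, 0.1155]
tcp_rot: [-0.128, 0.946, 0.042, 0.294]
contact_force: [-0.4, 14.5, 0.4]
width: 0.0129
gripper_force: 30.0
```

```bash
python3 st.py
```

```text
t 7.9 j [-0.091 -0.014 -0.896  0.118  0.205 -0.299] tcp [0.4768 0.0958 0.1155] stage [-79.1 107.1 115.5]
z [ 0.567  0.005 -0.824] y [-0.003  1.     0.005] F [-0.4 14.5  0.4] w 12.9
```

Call:
{"name": "step_arm", "arguments": {
  "steps": [
    {"tx":-4.3,"ty":-4.5,"tz":-6.3,"roll":0},
    {"tx":-3.7,"ty":-7.2,"tz":-5.4,"roll":0},
    {"tx":-3.1,"ty":-8.1,"tz":-4.5,"roll":0}
  ]
}}

```text
t: 8.2
tcp_pos: [0.4817, 0.079, 0.1362]
tcp_rot: [-0.129, 0.946, 0.045, 0.295]
contact_force: [-14.8, 20.0, 20.0]
width: 0.0129
gripper_force: 32.1
```

```bash
python3 st.py
```

```text
t 8.2 j [-0.146 -0.044 -0.852  0.201  0.241 -0.348] tcp [0.4817 0.079  0.1362] stage [-78.8  89.7 136.2]
z [ 0.57   0.012 -0.822] y [-0.008  1.     0.009] F [-14.8  20.   20. ] w 12.9
```

The force is higher than expected (30 N, mostly radial), so I'll look before going on.

```bash
python3 - <<'E' 2>/dev/null
from h import *
import pickle
c=manip.get_calibration("wrist");im=manip.capture("wrist");sc=manip.capture("scene");pickle.dump((c,im),open("pics/w3.pkl","wb"))
a=cv2.resize(im[130:320,100:420],(800,475),interpolation=cv2.INTER_CUBIC)[:, :]
a=cv2.resize(a,(480,285));b=cv2.resize(sc[150:280,220:360],(320,297),interpolation=cv2.INTER_CUBIC)
o=np.zeros((300,800,3),float);o[:285,:480]=a;o[:297,480:]=b
cv2.imwrite("pics/w3.png",np.clip(o*2.2,0,255)[...,::-1])
p=np.load("stage.npy");print(fproj(c,s2w(p,[[-.086,.09,.13],[-.063,.1,.175],[-.063,.1,.201]])))
E
```

```text
[[257.52284117 249.86408568]
 [279.60834951 354.90659943]
 [281.0700192  408.04297168]]
```

View pics/w3.png

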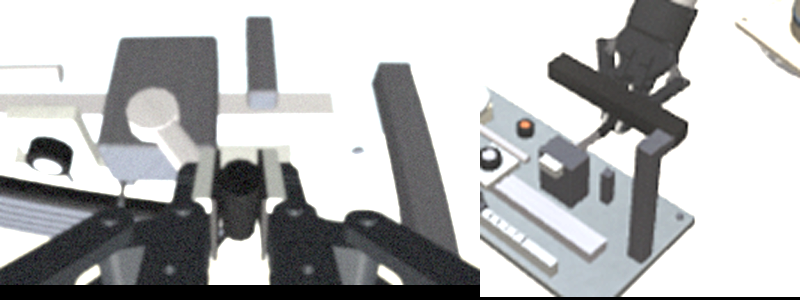

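The picture shows the bar between the pads and the lever about 55° up. The rigid grip fights the arc, so I'll open to a loose cage of 24 mm. The +y finger can then push the bar the rest of the way.

Call:
{"name": "step_arm", "arguments": {
  "steps": [
    {"tx":0,"ty":0,"tz":0,"roll":0},
    {"tx":0,"ty":0,"tz":0,"roll":0},
    {"tx":0,"ty":0,"tz":0,"roll":0}
  ],
  "fingers": 24
}}

```text
t: 8.6
tcp_pos: [0.4826, 0.0746, 0.1348]
tcp_rot: [-0.126, 0.947, 0.039, 0.294]
contact_force: [0.4, 0.2, -0.2]
width: 0.024
gripper_force: 0.0
```

```bash
python3 st.py
```

```text
t 8.6 j [-0.148 -0.041 -0.852  0.198  0.23  -0.347] tcp [0.4826 0.0746 0.1348] stage [-79.1  85.2 134.8]
z [ 0.566 -0.001 -0.824] y [0.002 1.    0.   ] F [ 0.4  0.2 -0.2] w 24.0
```

Call:
{"name": "step_arm", "arguments": {
  "steps": [
    {"tx":-1.7,"ty":-5,"tz":-2.5,"roll":0},
    {"tx":-1.1,"ty":-5,"tz":-1.6,"roll":0},
    {"tx":-1.1,"ty":-5,"tz":-1.6,"roll":0},
    {"tx":0,"ty":0,"tz":0,"roll":0}
  ]
}}

```text
t: 9.0
tcp_pos: [0.4871, 0.0599, 0.1424]
tcp_rot: [-0.126, 0.946, 0.04, 0.294]
contact_force: [-0.6, 1.9, 1.1]
width: 0.0237
gripper_force: 1.0
```

```bash
python3 st.py
```

```text
t 9.0 j [-0.191 -0.046 -0.831  0.233  0.253 -0.384] tcp [0.4871 0.0599 0.1424] stage [-78.7  69.8 142.4]
z [ 0.567 -0.    -0.824] y [0.001 1.    0.001] F [-0.6  1.9  1.1] w 23.7
```

Call:
{"name": "step_arm", "arguments": {
  "steps": [
    {"tx":-0.6,"ty":-5,"tz":-0.8,"roll":0},
    {"tx":0,"ty":-5,"tz":0,"roll":0},
    {"tx":0,"ty":-5,"tz":0,"roll":0},
    {"tx":0,"ty":-5,"tz":0,"roll":0},
    {"tx":0,"ty":0,"tz":0,"roll":0}
  ]
}}

```text
t: 9.5
tcp_pos: [0.4922, 0.0401, 0.1428]
tcp_rot: [-0.126, 0.947, 0.039, 0.294]
contact_force: [-0.3, -0.7, 0.3]
width: 0.0241
gripper_force: 0.0
```

```bash
python3 st.py
```

```text
t 9.5 j [-0.245 -0.038 -0.819  0.249  0.28  -0.431] tcp [0.4922 0.0401 0.1428] stage [-79.   49.4 142.8]
z [ 0.566 -0.001 -0.824] y [ 0.003  1.    -0.   ] F [-0.3 -0.7  0.3] w 24.1
```

```bash
cat > look.py <<'E'
import sys
from h import *
import pickle
n=sys.argv[1]
c=manip.get_calibration("wrist");im=manip.capture("wrist");sc=manip.capture("scene");pickle.dump((c,im,sc),open(f"pics/{n}.pkl","wb"))
a=cv2.resize(im[130:320,100:420],(480,285),interpolation=cv2.INTER_CUBIC);b=cv2.resize(sc[150:280,220:360],(320,297),interpolation=cv2.INTER_CUBIC)
o=np.zeros((300,800,3),float);o[:285,:480]=a;o[:297,480:]=b
cv2.imwrite(f"pics/{n}.png",np.clip(o*2.2,0,255).astype(np.uint8)[...,::-1])
E
python3 look.py w4
```

```text
(no output)
```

View pics/w4.png

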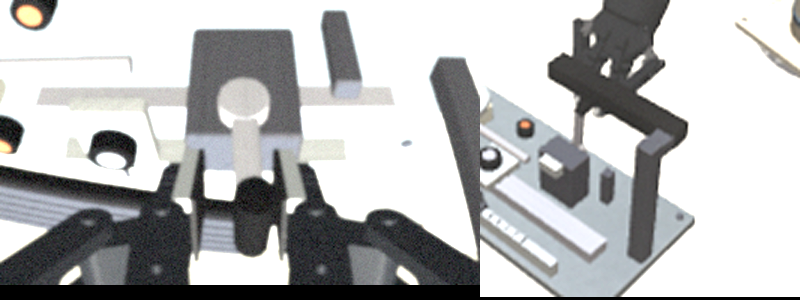

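The lever is nearly upright, with the bar against the +y pad. I'll nudge it slightly further, then back out along the tool axis, and compute the knob position.

Call:
{"name": "step_arm", "arguments": {
  "steps": [
    {"tx":0,"ty":-3,"tz":0,"roll":0},
    {"tx":0,"ty":0,"tz":0,"roll":0},
    {"tx":0,"ty":3,"tz":0,"roll":0},
    {"tx":0,"ty":2.5,"tz":0,"roll":0},
    {"tx":0,"ty":0,"tz":-25,"roll":0},
    {"tx":0,"ty":0,"tz":-30,"roll":0},
    {"tx":0,"ty":0,"tz":-40,"roll":0},
    {"tx":0,"ty":0,"tz":-40,"roll":0}
  ]
}}

```text
t: 10.4
tcp_pos: [0.4163, 0.0237, 0.2551]
tcp_rot: [-0.127, 0.947, 0.04, 0.294]
contact_force: [1.2, -1.0, 0.5]
width: 0.0244
gripper_force: 0.0
```

```bash
python3 st.py
python3 - <<'E'
from h import *
# knob from the first top/scene pictures (crop pixel -> native)
p=np.load("stage.npy");ct,cs=manip.get_calibration("top"),manip.get_calibration("scene")
for a,b in(((336,98),(484,51)),):
    v=[(proj,ct,np.array(a)/2.857+[180,140]),(proj,cs,(np.array(b)-[400,0])/2.58+[165,165])]
    X,e=tri(v);q=w2s(p,X)[0]*1e3;print("knob top",q,e,np.hypot(q[0]+20,q[1]+150))
import pickle
im=manip.capture("wrist");c=manip.get_calibration("wrist")
togo([-20,-150,190])
E
```

```text
t 10.4 j [-0.377 -0.303 -0.679  0.692  0.347 -0.554] tcp [0.4163 0.0237 0.2551] stage [-156.5   53.6  255.1]
z [ 0.566  0.    -0.824] y [0.    1.    0.001] F [ 1.2 -1.   0.5] w 24.4
knob top [   9.00714723 -170.24834915   92.46720411] 0.27989732210005513 35.375277154035814
grasp at [-154.    53.5  255.3] to [-20, -150, 190] tool shift [ -72.4 -203.4  130.5]
```

The knob top measures stage (9,−170), 35.4 mm from the axis as it should be. I'll move over beside the carriage to measure the pointer, flag and knob.

Call:
{"name": "step_arm", "arguments": {
  "steps": [
    {"tx":0,"ty":-41,"tz":0,"roll":0},
    {"tx":0,"ty":-41,"tz":0,"roll":0},
    {"tx":0,"ty":-41,"tz":0,"roll":0},
    {"tx":-31,"ty":0,"tz":37,"roll":0},
    {"tx":-32,"ty":0,"tz":37,"roll":0},
    {"tx":0,"ty":0,"tz":0,"roll":0},
    {"tx":0,"ty":0,"tz":0,"roll":0}
  ],
  "fingers": 40
}}

```text
t: 11.15
tcp_pos: [0.5405, -0.07, 0.2276]
tcp_rot: [-0.127, 0.947, 0.04, 0.293]
contact_force: [-0.7, -1.0, 0.7]
width: 0.0399
gripper_force: 0.0
```

```bash
python3 st.py
python3 - <<'E'
from h import *
import pickle
c=manip.get_calibration("wrist");im=manip.capture("wrist");pickle.dump((c,im),open("pics/w5.pkl","wb"))
p=np.load("stage.npy");print(np.round(fproj(c,s2w(p,[[-.02,-.15,.06],[.009,-.17,.1],[.06,0,.03],[.06,-.05,.03],[.1,-.2,.016],[-.1,-.2,.016],[-.075,.05,.14]])),1).tolist())
# whole (400x300) and a carriage zoom
A=cv2.resize(im,(400,300),interpolation=cv2.INTER_AREA);cx,cy=fproj(c,s2w(p,[.05,-.03,.03]))[0].astype(int)
y0,x0=max(cy-40,0),max(cx-50,0);B=cv2.resize(im[y0:y0+75,x0:x0+100],(800,600),interpolation=cv2.INTER_CUBIC)
print(x0,y0)
o=np.vstack([A]) ;cv2.imwrite("pics/w5.png",np.clip(cv2.resize(im,(800,600)).astype(float)*1.8,0,255).astype(np.uint8)[...,::-1])
E
```

```text
t 11.15 j [-0.48  -0.012 -0.528  0.59   0.396 -0.652] tcp [ 0.5405 -0.07    0.2276] stage [-61.5 -69.5 227.6]
z [ 0.565  0.002 -0.825] y [-0.     1.     0.002] F [-0.7 -1.   0.7] w 39.9
[[173.5, 117.6], [151.6, 168.9], [315.3, 153.8], [274.0, 153.5], [162.6, 168.4], [121.3, 30.0], [430.6, 130.5]]
241 107
```

View pics/w5.png

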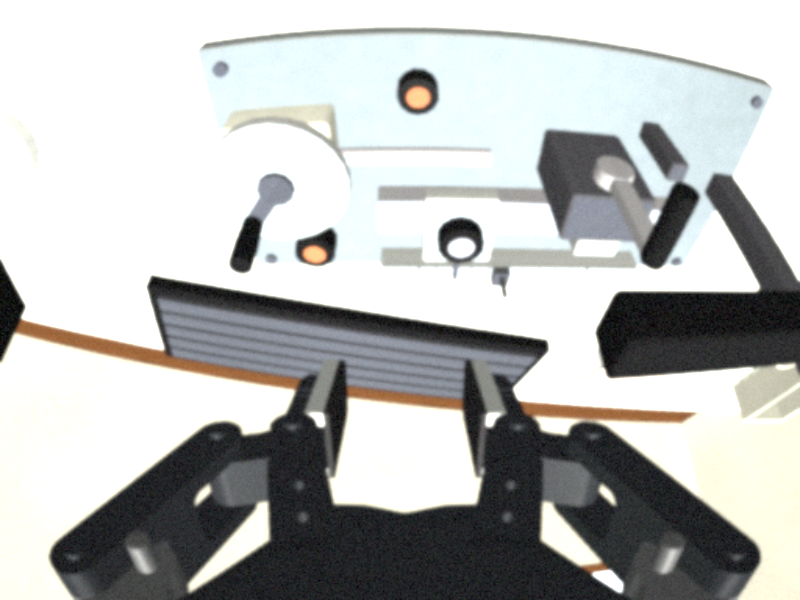

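The lever is upright at right. The crank hub is at (274,188), the knob top at (242,268), the pointer at (456,270) and the flag at (500,280). That puts the pointer about 33–35 mm short of the flag. Now I'll grip the knob.

Call:
{"name": "step_arm", "arguments": {
  "steps": [
    {"tx":10,"ty":-45,"tz":0,"roll":0},
    {"tx":10,"ty":-45,"tz":0,"roll":0},
    {"tx":0,"ty":-9.5,"tz":30,"roll":0},
    {"tx":0,"ty":0,"tz":35,"roll":0},
    {"tx":0,"ty":0,"tz":35,"roll":0},
    {"tx":0,"ty":0,"tz":25,"roll":0},
    {"tx":0,"ty":0,"tz":0,"roll":0},
    {"tx":0,"ty":0,"tz":0,"roll":0}
  ]
}}

```text
t: 12.0
tcp_pos: [0.6184, -0.1522, 0.1152]
tcp_rot: [-0.127, 0.947, 0.04, 0.294]
contact_force: [0.8, -0.0, 0.8]
width: 0.0398
gripper_force: 0.0
```

```bash
python3 st.py
python3 - <<'E'
from h import *
import pickle
togo([10,-169,88])
im=manip.capture("wrist");sc=manip.capture("scene");p=np.load("stage.npy")
a=cv2.resize(im[110:290,120:380],(480,332),interpolation=cv2.INTER_CUBIC)
b=cv2.resize(sc[140:220,150:230],(320,320),interpolation=cv2.INTER_CUBIC)
i5=pickle.load(open("pics/w5.pkl","rb"))[1];d=cv2.resize(i5[150:200,250:370],(600,250),interpolation=cv2.INTER_CUBIC)
o=np.zeros((590,800,3));o[:332,:480]=a*1.8;o[:320,480:]=b*2.0;o[335:585,:600]=d
cv2.imwrite("pics/w6.png",np.clip(o,0,255).astype(np.uint8)[...,::-1])
E
```

```text
t 12.0 j [-0.553  0.27  -0.517  0.345  0.427 -0.723] tcp [ 0.6184 -0.1522  0.1152] stage [  -8.  -169.4  115.2]
z [ 0.567 -0.    -0.824] y [0.001 1.    0.   ] F [ 0.8 -0.   0.8] w 39.8
grasp at [  -4.6 -169.4  110.3] to [10, -169, 88] tool shift [ 0.6  0.4 26.6]
```

View pics/w6.png

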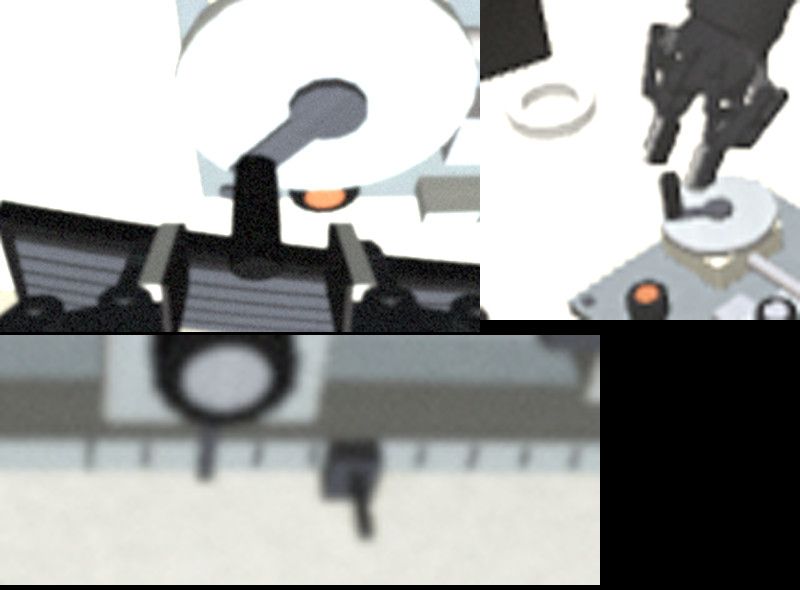

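The knob is centred between the fingers. The lower crop shows the pointer tip at native (291,178), and the flag blade from about (321,178) to (323,190). I'll descend and grip.

Call:
{"name": "step_arm", "arguments": {
  "steps": [
    {"tx":0,"ty":0,"tz":13,"roll":0},
    {"tx":0,"ty":0,"tz":13,"roll":0},
    {"tx":0,"ty":0,"tz":0,"roll":0},
    {"tx":0,"ty":0,"tz":0,"roll":0}
  ]
}}

```text
t: 12.5
tcp_pos: [0.6331, -0.1482, 0.0924]
tcp_rot: [-0.127, 0.947, 0.04, 0.294]
contact_force: [0.6, -0.1, 1.0]
width: 0.04
gripper_force: 0.0
```

Call:
{"name": "step_arm", "arguments": {
  "steps": [
    {"tx":0,"ty":0,"tz":0,"roll":0},
    {"tx":0,"ty":0,"tz":0,"roll":0},
    {"tx":0,"ty":0,"tz":0,"roll":0},
    {"tx":0,"ty":0,"tz":0,"roll":0}
  ],
  "fingers": 8,
  "newtons": 25
}}

```text
t: 12.9
tcp_pos: [0.6332, -0.1485, 0.0933]
tcp_rot: [-0.127, 0.947, 0.04, 0.294]
contact_force: [-0.5, 0.4, 1.1]
width: 0.015
gripper_force: 25.8
```

```bash
python3 st.py
python3 - <<'E'
from h import *
import pickle
togo([10,-169,88]);p=np.load("stage.npy")
c=pickle.load(open("pics/w5.pkl","rb"))[0]
for n,px in(("ptr",(291.2,178)),("blade",(322.5,186)),("bladetop",(323.2,190)),("flagbase",(320,177))):
  for z in(.03,.04,.05):
    r=least_squares(lambda q:(fproj(c,s2w(p,[[q[0],q[1],z]]))-px).ravel(),[.06,-.02]);print(n,z,np.round(r.x*1e3,1))
# clockwise circle rows from angle a0 about the axis: stage (dx,dy) -> tool (tx,ty,tz)
A=(R.from_euler('z',-p[2])*R.from_quat(manip.sense()['tcp_rot'])).as_matrix()
a=np.arctan2(-20,29)-np.arange(25)*np.pi/12;P=35*np.c_[np.cos(a),np.sin(a),0*a]
print(np.round(np.diff(P,axis=0)@A,1).tolist())
E
```

```text
t 12.9 j [-0.532  0.315 -0.522  0.286  0.418 -0.701] tcp [ 0.6332 -0.1485  0.0933] stage [   7.2 -169.7   93.3]
z [ 0.567 -0.    -0.824] y [0.001 1.    0.   ] F [-0.5  0.4  1.1] w 15.0
grasp at [  10.6 -169.7   88.3] to [10, -169, 88] tool shift [ 0.7  0.7 -0.1]
ptr 0.03 [105.  -25.7]
ptr 0.04 [ 93.4 -27.4]
ptr 0.05 [ 81.7 -29.1]
blade 0.03 [121.8  19.1]
blade 0.04 [109.4  15.7]
blade 0.05 [97.1 12.2]
bladetop 0.03 [130.6  21.7]
bladetop 0.04 [117.9  18.1]
bladetop 0.05 [105.2  14.5]
flagbase 0.03 [102.9  12.6]
flagbase 0.04 [91.3  9.3]
flagbase 0.05 [79.7  6.1]
[[5.0, -6.8, -3.5], [6.3, -5.0, -4.3], [7.2, -2.8, -4.9], [7.5, -0.5, -5.2], [7.4, 1.9, -5.1], [6.7, 4.2, -4.6], [5.6, 6.1, -3.8], [4.1, 7.7, -2.8], [2.3, 8.7, -1.6], [0.4, 9.1, -0.3], [-1.6, 8.9, 1.1], [-3.4, 8.1, 2.4], [-5.0, 6.8, 3.5], [-6.3, 5.0, 4.3], [-7.2, 2.8, 4.9], [-7.5, 0.5, 5.2], [-7.4, -1.9, 5.1], [-6.7, -4.2, 4.6], [-5.6, -6.1, 3.8], [-4.1, -7.7, 2.8], [-2.3, -8.7, 1.6], [-0.4, -9.1, 0.3], [1.6, -8.9, -1.1], [3.4, -8.1, -2.4]]
```

Gripped (width 15 mm, 26 N). I'll start clockwise in 15° rows and check the force after a quarter turn.

Call:
{"name": "step_arm", "arguments": {
  "steps": [
    {"tx":5.0,"ty":-6.8,"tz":-3.5,"roll":0},
    {"tx":6.3,"ty":-5.0,"tz":-4.3,"roll":0},
    {"tx":7.2,"ty":-2.8,"tz":-4.9,"roll":0},
    {"tx":7.5,"ty":-0.5,"tz":-5.2,"roll":0},
    {"tx":7.4,"ty":1.9,"tz":-5.1,"roll":0},
    {"tx":6.7,"ty":4.2,"tz":-4.6,"roll":0}
  ]
}}

```text
t: 13.5
tcp_pos: [0.588, -0.1686, 0.0932]
tcp_rot: [-0.127, 0.946, 0.042, 0.295]
contact_force: [7.8, 13.9, -0.2]
width: 0.0153
gripper_force: 25.4
```

```bash
python3 st.py; python3 -c "
from h import *
a=np.arctan2(-20,29)-np.pi/2
togo([-19+35*np.cos(a),-149+35*np.sin(a),88])"
```

```text
t 13.5 j [-0.617  0.272 -0.586  0.303  0.458 -0.788] tcp [ 0.588  -0.1686  0.0932] stage [ -41.7 -177.2   93.2]
z [ 0.568  0.004 -0.823] y [-0.001  1.     0.004] F [ 7.8 13.9 -0.2] w 15.3
grasp at [ -38.3 -177.2   88.3] to [np.float64(-38.870653453128085), np.float64(-177.81244750703573), 88] tool shift [ 0.7 -0.6 -0.1]
```

Call:
{"name": "step_arm", "arguments": {
  "steps": [
    {"tx":5.6,"ty":7.3,"tz":-3.8,"roll":0},
    {"tx":4.1,"ty":7.7,"tz":-2.8,"roll":0},
    {"tx":2.3,"ty":8.7,"tz":-1.6,"roll":0},
    {"tx":0.4,"ty":9.1,"tz":-0.3,"roll":0},
    {"tx":-1.6,"ty":8.9,"tz":1.1,"roll":0},
    {"tx":-3.4,"ty":8.1,"tz":2.4,"roll":0}
  ]
}}

```text
t: 14.1
tcp_pos: [0.567, -0.1252, 0.0933]
tcp_rot: [-0.126, 0.947, 0.039, 0.294]
contact_force: [4.0, -3.0, -2.3]
width: 0.0146
gripper_force: 26.1
```

```bash
python3 st.py; python3 -c "
from h import *
a=np.arctan2(-20,29)-np.pi
togo([-19+35*np.cos(a),-149+35*np.sin(a),88])"
```

```text
t 14.1 j [-0.562  0.216 -0.673  0.244  0.43  -0.73 ] tcp [ 0.567  -0.1252  0.0933] stage [ -50.5 -129.8   93.3]
z [ 0.567 -0.002 -0.824] y [ 0.002  1.    -0.001] F [ 4.  -3.  -2.3] w 14.6
grasp at [ -47.1 -129.8   88.3] to [np.float64(-47.81244750703572), np.float64(-129.12934654687191), 88] tool shift [ 0.8  0.7 -0.1]
```

Good. On through the second half-turn.

Call:
{"name": "step_arm", "arguments": {
  "steps": [
    {"tx":-5.0,"ty":6.8,"tz":3.5,"roll":0},
    {"tx":-6.3,"ty":5.0,"tz":4.3,"roll":0},
    {"tx":-7.2,"ty":2.8,"tz":4.9,"roll":0},
    {"tx":-7.5,"ty":0.5,"tz":5.2,"roll":0},
    {"tx":-7.4,"ty":-1.9,"tz":5.1,"roll":0},
    {"tx":-6.7,"ty":-4.2,"tz":4.6,"roll":0}
  ]
}}

```text
t: 14.7
tcp_pos: [0.6125, -0.1024, 0.0932]
tcp_rot: [-0.127, 0.946, 0.04, 0.294]
contact_force: [-1.6, -1.0, 3.8]
width: 0.0151
gripper_force: 27.0
```

Call:
{"name": "step_arm", "arguments": {
  "steps": [
    {"tx":-5.6,"ty":-6.1,"tz":3.8,"roll":0},
    {"tx":-4.1,"ty":-7.7,"tz":2.8,"roll":0},
    {"tx":-2.3,"ty":-8.7,"tz":1.6,"roll":0},
    {"tx":-0.4,"ty":-9.1,"tz":0.3,"roll":0},
    {"tx":1.6,"ty":-8.9,"tz":-1.1,"roll":0},
    {"tx":3.4,"ty":-8.1,"tz":-2.4,"roll":0}
  ]
}}

```text
t: 15.3
tcp_pos: [0.6331, -0.1487, 0.0932]
tcp_rot: [-0.126, 0.947, 0.039, 0.294]
contact_force: [-0.4, 1.0, 6.1]
width: 0.015
gripper_force: 26.9
```

```bash
python3 st.py; python3 -c "
from h import *
togo([10,-169,88])"
```

```text
t 15.3 j [-0.532  0.315 -0.523  0.285  0.418 -0.701] tcp [ 0.6331 -0.1487  0.0932] stage [   7.1 -169.9   93.2]
z [ 0.567 -0.001 -0.824] y [ 0.002  1.    -0.   ] F [-0.4  1.   6.1] w 15.0
grasp at [  10.5 -169.9   88.3] to [10, -169, 88] tool shift [ 0.5  0.9 -0. ]
```

One full turn is done, 20 mm of travel. I'll add another half turn, then compare the top picture before and after to scale the pointer-to-flag gap.

Call:
{"name": "step_arm", "arguments": {
  "steps": [
    {"tx":5.0,"ty":-6.3,"tz":-3.5,"roll":0},
    {"tx":6.3,"ty":-4.5,"tz":-4.3,"roll":0},
    {"tx":7.2,"ty":-2.8,"tz":-4.9,"roll":0},
    {"tx":7.5,"ty":-0.5,"tz":-5.2,"roll":0},
    {"tx":7.4,"ty":1.9,"tz":-5.1,"roll":0},
    {"tx":6.7,"ty":4.2,"tz":-4.6,"roll":0}
  ]
}}

```text
t: 15.9
tcp_pos: [0.5869, -0.1678, 0.0932]
tcp_rot: [-0.126, 0.947, 0.04, 0.294]
contact_force: [3.5, 4.8, 5.6]
width: 0.0148
gripper_force: 26.7
```

Call:
{"name": "step_arm", "arguments": {
  "steps": [
    {"tx":5.6,"ty":6.1,"tz":-3.8,"roll":0},
    {"tx":4.1,"ty":7.7,"tz":-2.8,"roll":0},
    {"tx":2.3,"ty":8.7,"tz":-1.6,"roll":0},
    {"tx":0.4,"ty":9.1,"tz":-0.3,"roll":0},
    {"tx":-1.6,"ty":8.9,"tz":1.1,"roll":0},
    {"tx":-3.4,"ty":8.1,"tz":2.4,"roll":0},
    {"tx":0,"ty":0,"tz":0,"roll":0}
  ]
}}

```text
t: 16.6
tcp_pos: [0.5673, -0.1235, 0.0933]
tcp_rot: [-0.127, 0.946, 0.039, 0.295]
contact_force: [13.3, -4.0, -4.5]
width: 0.015
gripper_force: 25.8
```

```bash
python3 st.py
python3 - <<'E'
from h import *
import pickle
p=np.load("stage.npy");togo([-47.8,-129.1,88])
T=[manip.capture("top").astype(float) for _ in range(4)];S=[manip.capture("scene").astype(float) for _ in range(4)]
top1,sc1=sum(T)/4,sum(S)/4;np.save("pics/top1.npy",top1);np.save("pics/scene1.npy",sc1)
c=manip.get_calibration("wrist");pickle.dump((c,manip.capture("wrist")),open("pics/w7.pkl","wb"))
ys=np.arange(-60,41,2);xs=np.arange(56,106,4)
for n,a,b in(("top",np.load("pics/top0.npy").astype(float),top1),("scene",np.load("pics/scene0.npy").astype(float),sc1)):
    cal=manip.get_calibration(n);G=np.array([[x,y,45] for x in xs for y in ys])/1e3;uv=proj(cal,s2w(p,G)).astype(np.float32).reshape(len(xs),len(ys),2)
    for nm,i in(("before",a),("after",b)):
        g=cv2.remap(i.mean(2).astype(np.float32),uv[...,0],uv[...,1],cv2.INTER_LINEAR)
        print(n,nm,"cols y",ys[0],"step 2")
        for x,r in zip(xs,g):print(x,*r.astype(int))
E
```

```text
t 16.6 j [-0.558  0.216 -0.675  0.241  0.429 -0.728] tcp [ 0.5673 -0.1235  0.0933] stage [ -49.8 -128.2   93.3]
z [ 0.568 -0.002 -0.823] y [ 0.001  1.    -0.002] F [13.3 -4.  -4.5] w 15.0
grasp at [ -46.4 -128.2   88.4] to [-47.8, -129.1, 88] tool shift [ 1.4 -0.9 -0.5]
top before cols y -60 step 2
56 85 89 100 113 119 120 118 116 118 120 123 125 122 113 100 102 113 119 121 122 122 121 121 121 123 128 123 103 92 84 84 85 86 87 86 86 85 86 87 88 89 89 88 86 86 87 88 88 88 89 89
60 82 75 94 112 118 121 116 114 112 113 118 120 121 92 63 84 102 110 117 122 121 118 114 111 117 123 107 91 86 84 87 87 86 86 87 87 86 87 89 88 87 87 88 89 89 87 87 88 87 87 87
64 88 86 88 95 101 102 97 85 75 82 90 101 101 80 68 61 72 89 97 104 103 97 84 79 87 94 92 91 88 87 86 87 87 88 89 89 88 86 87 88 87 86 87 88 87 87 88 89 88 88 87
68 88 88 87 85 84 86 87 87 87 87 87 89 79 68 66 69 78 85 87 87 85 85 86 87 88 86 86 87 88 87 87 88 88 87 87 89 89 89 88 89 89 88 87 88 90 90 89 90 90 89 88
72 88 89 89 88 87 87 87 88 90 91 91 89 83 72 62 71 86 91 93 89 87 87 87 88 88 88 88 88 87 86 86 86 88 89 89 89 89 89 90 90 
[... 7597 characters left out ...]
9
92 122 124 114 96 79 93 110 121 123 116 107 107 113 119 122 121 114 103 95 103 116 123 121 111 96 94 107 119 121 115 98 75 62 58 58 58 53 47 49 70 100 121 124 124 112 91 92 108 119 124 120
96 118 119 118 108 101 99 106 116 120 118 120 113 110 116 118 118 120 114 104 106 112 117 119 117 109 104 108 119 121 121 103 80 62 48 49 49 47 44 44 57 86 116 119 122 118 111 102 101 112 122 120
100 86 87 86 87 86 86 90 87 86 88 87 87 87 84 82 83 86 88 88 86 88 87 83 83 85 88 88 87 87 88 86 85 68 54 50 51 52 51 50 47 61 75 84 87 88 89 85 83 83 80 84
104 64 63 64 64 63 65 64 63 64 64 64 65 64 64 65 64 63 64 63 64 64 64 65 64 63 63 63 63 65 64 65 65 65 65 64 64 65 66 65 65 64 63 64 64 65 63 65 65 64 64 64
```

In the top picture the pointer went from y −32 to −2, exactly the 30 mm cranked, and the blade sits at about 6.3–6.7. About 8.6 mm remain, roughly 155°. I'll crank 150° and then check.

Call:
{"name": "step_arm", "arguments": {
  "steps": [
    {"tx":-4.0,"ty":6.3,"tz":2.8,"roll":0},
    {"tx":-6.3,"ty":5.0,"tz":4.3,"roll":0},
    {"tx":-7.2,"ty":2.8,"tz":4.9,"roll":0},
    {"tx":-7.5,"ty":0.5,"tz":5.2,"roll":0},
    {"tx":-7.4,"ty":-1.9,"tz":5.1,"roll":0},
    {"tx":-6.7,"ty":-4.2,"tz":4.6,"roll":0}
  ]
}}

```text
t: 17.65
tcp_pos: [0.6095, -0.1016, 0.0931]
tcp_rot: [-0.127, 0.946, 0.04, 0.294]
contact_force: [0.1, 1.4, 7.5]
width: 0.0151
gripper_force: 27.5
```

Call:
{"name": "step_arm", "arguments": {
  "steps": [
    {"tx":-5.6,"ty":-6.1,"tz":3.8,"roll":0},
    {"tx":-4.1,"ty":-7.7,"tz":2.8,"roll":0},
    {"tx":-2.3,"ty":-8.7,"tz":1.6,"roll":0},
    {"tx":-0.4,"ty":-9.1,"tz":0.3,"roll":0},
    {"tx":0,"ty":0,"tz":0,"roll":0},
    {"tx":0,"ty":0,"tz":0,"roll":0}
  ]
}}

```text
t: 18.25
tcp_pos: [0.6343, -0.1289, 0.0935]
tcp_rot: [-0.128, 0.946, 0.04, 0.295]
contact_force: [21.0, 3.0, -7.2]
width: 0.0148
gripper_force: 25.3
```

```bash
python3 st.py
python3 - <<'E'
from h import *
p=np.load("stage.npy")
s=manip.sense();g=w2s(p,s['tcp_pos'])[0]*1e3+[3.4,0,-5];d=g[:2]-[-19,-148.7];print(d,np.degrees(np.arctan2(d[1],d[0])),"start -34.6")
b=sum(manip.capture("top").astype(float) for _ in range(4))/4
ys=np.arange(-12,23,1.);xs=np.arange(64,97,4);cal=manip.get_calibration("top")
uv=proj(cal,s2w(p,np.array([[x,y,45] for x in xs for y in ys])/1e3)).astype(np.float32).reshape(len(xs),len(ys),2)
g=cv2.remap(b.mean(2).astype(np.float32),uv[...,0],uv[...,1],cv2.INTER_CUBIC)
print(ys[0]);[print(x,*r.astype(int)) for x,r in zip(xs,g)]
E
```

```text
t 18.25 j [-0.499  0.306 -0.54   0.262  0.406 -0.67 ] tcp [ 0.6343 -0.1289  0.0935] stage [  13.4 -151.1   93.5]
z [ 0.569  0.    -0.822] y [-0.001  1.    -0.   ] F [21.   3.  -7.2] w 14.8
[35.83706625 -2.42475387] -3.8707616490859293 start -34.6
-12.0
64 84 90 96 100 105 107 107 106 102 96 89 83 78 76 76 77 74 68 64 62 66 74 83 89 89 85 80 77 79 85 90 95 99 103 106
68 87 86 86 86 86 86 86 87 88 90 91 92 92 92 90 83 72 60 54 54 61 71 81 88 91 92 93 92 90 89 88 87 86 86 86
72 93 94 94 94 94 93 93 92 92 91 91 93 96 97 94 86 75 68 64 66 72 79 85 88 90 92 94 94 93 93 93 94 93 92 91
76 80 79 78 79 81 81 80 78 77 78 79 81 83 82 79 76 72 69 69 71 72 74 76 78 80 81 83 83 83 83 82 81 81 82 82
80 80 80 82 86 88 91 90 89 86 83 80 77 71 65 60 53 48 45 44 46 48 52 56 59 60 60 61 66 70 73 77 83 88 92 90
84 130 131 130 127 128 130 130 126 119 112 102 90 82 74 65 55 44 35 30 28 31 38 46 54 61 69 85 101 114 128 136 136 133 129 121
88 123 125 126 127 127 128 128 130 132 128 116 100 87 72 59 54 52 50 47 44 44 46 51 57 67 84 99 111 123 131 132 131 129 124 118
92 110 110 110 110 110 110 111 112 113 109 104 98 88 78 70 63 55 51 50 50 49 44 40 42 54 72 88 104 113 115 114 114 113 113 111
96 103 98 90 85 83 87 94 99 103 102 99 96 97 97 98 96 89 84 80 80 81 80 83 87 93 100 106 111 111 107 103 96 89 84 85
```

The pointer is at y 6.3 and the blade at 6.8–7.3, within about 1 mm. I'll turn a further ~10°, hold, release and back off.

Call:
{"name": "step_arm", "arguments": {
  "steps": [
    {"tx":3,"ty":-6,"tz":-2,"roll":0},
    {"tx":0,"ty":0,"tz":0,"roll":0},
    {"tx":0,"ty":0,"tz":0,"roll":0},
    {"tx":0,"ty":0,"tz":0,"roll":0},
    {"tx":0,"ty":0,"tz":0,"roll":0},
    {"tx":0,"ty":0,"tz":0,"roll":0},
    {"tx":0,"ty":0,"tz":0,"roll":0}
  ]
}}

```text
t: 19.15
tcp_pos: [0.633, -0.1364, 0.0937]
tcp_rot: [-0.127, 0.946, 0.039, 0.296]
contact_force: [25.5, -0.3, -9.9]
width: 0.0149
gripper_force: 25.2
```

Call:
{"name": "step_arm", "arguments": {
  "steps": [
    {"tx":0,"ty":0,"tz":0,"roll":0},
    {"tx":0,"ty":0,"tz":0,"roll":0},
    {"tx":0,"ty":0,"tz":0,"roll":0},
    {"tx":0,"ty":0,"tz":-20,"roll":0},
    {"tx":0,"ty":0,"tz":-35,"roll":0},
    {"tx":0,"ty":0,"tz":-40,"roll":0},
    {"tx":0,"ty":0,"tz":-40,"roll":0}
  ],
  "fingers": 40
}}

```text
t: 19.85
tcp_pos: [0.5556, -0.1556, 0.2046]
tcp_rot: [-0.127, 0.947, 0.04, 0.293]
contact_force: [0.6, -0.2, 0.2]
width: 0.04
gripper_force: 0.0
```

```bash
python3 st.py; python3 -c "
from h import *
togo([-60,9,240])"
```

```text
t 19.85 j [-0.633  0.091 -0.476  0.602  0.46  -0.803] tcp [ 0.5556 -0.1556  0.2046] stage [ -69.5 -156.1  204.6]
z [ 0.566  0.001 -0.825] y [0.001 1.    0.002] F [ 0.6 -0.2  0.2] w 40.0
grasp at [ -66.1 -156.1  199.7] to [-60, 9, 240] tool shift [-27.5 165.2 -29.6]
```

Call:
{"name": "step_arm", "arguments": {
  "steps": [
    {"tx":-14,"ty":0,"tz":-22,"roll":0},
    {"tx":-14,"ty":0,"tz":-22,"roll":0},
    {"tx":0,"ty":40,"tz":0,"roll":0},
    {"tx":0,"ty":40,"tz":0,"roll":0},
    {"tx":0,"ty":40,"tz":0,"roll":0},
    {"tx":0,"ty":34,"tz":0,"roll":0},
    {"tx":0,"ty":0,"tz":0,"roll":0},
    {"tx":0,"ty":0,"tz":0,"roll":0}
  ]
}}

```text
t: 20.65
tcp_pos: [0.5144, -0.0072, 0.2564]
tcp_rot: [-0.127, 0.946, 0.04, 0.294]
contact_force: [0.1, 0.1, -0.1]
width: 0.0401
gripper_force: 0.0
```

```bash
python3 st.py
python3 - <<'E'
from h import *
p=np.load("stage.npy");c=manip.get_calibration("wrist");T=np.array(c["world_to_cam"])
print("cam",w2s(p,-T[:3,:3].T@T[:3,3])*1e3)
a=sum(manip.capture("wrist").astype(float) for _ in range(4))/4
q=fproj(c,s2w(p,[[.075,.007,.045],[.085,.007,.06]]));print(q)
u,v=q[0].astype(int);B=cv2.resize(a[v-30:v+40,u-40:u+40].astype(np.float32),(640,560),interpolation=cv2.INTER_CUBIC)
print(u-40,v-30);cv2.imwrite("pics/w8.png",np.clip(B*1.2,0,255).astype(np.uint8)[...,::-1])
E
```

```text
t 20.65 j [-0.357 -0.108 -0.544  0.626  0.338 -0.536] tcp [ 0.5144 -0.0072  0.2564] stage [-70.1  -2.  256.4]
z [ 0.567  0.    -0.824] y [-0.001  1.     0.   ] F [ 0.1  0.1 -0.1] w 40.1
cam [[-198.77762527   -1.18656929  311.03629577]]
[[265.02214979 158.65748557]
 [265.06848043 172.57100158]]
225 128
```

View pics/w8.png

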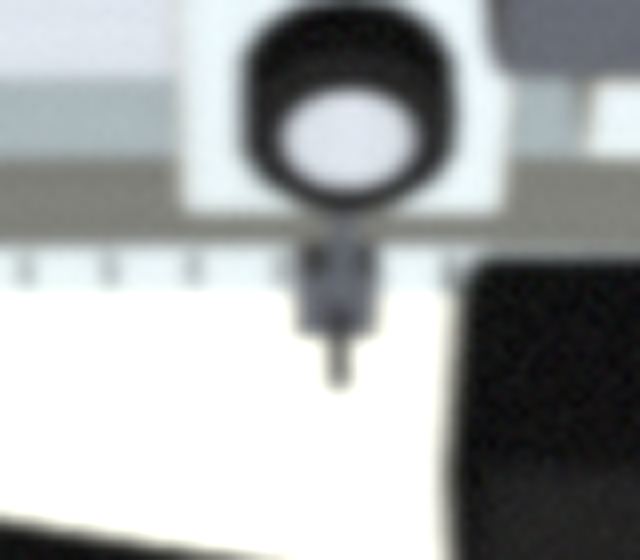

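Seen nearly in line, the pointer is at x≈345 and the blade at ≈339, so they are about 1 mm apart. That is well within 3 mm. Next I'll shut the lever, retracing the cage pose around the bar.

Call:
{"name": "step_arm", "arguments": {
  "steps": [
    {"tx":36,"ty":0,"tz":0,"roll":0},
    {"tx":35,"ty":0,"tz":0,"roll":0},
    {"tx":0,"ty":28,"tz":0,"roll":0},
    {"tx":0,"ty":28,"tz":0,"roll":0},
    {"tx":0,"ty":0,"tz":0,"roll":0}
  ],
  "fingers": 26
}}

```text
t: 21.35
tcp_pos: [0.4428, 0.0316, 0.2157]
tcp_rot: [-0.126, 0.947, 0.04, 0.294]
contact_force: [-0.3, 0.4, -0.3]
width: 0.0265
gripper_force: 0.0
```

```bash
python3 st.py; python3 -c "
from h import *
togo([-75.5,54,138])"
```

```text
t 21.35 j [-0.316 -0.221 -0.739  0.532  0.318 -0.497] tcp [0.4428 0.0316 0.2157] stage [-128.9   54.3  215.7]
z [ 0.566  0.    -0.824] y [0.001 1.    0.001] F [-0.3  0.4 -0.3] w 26.5
grasp at [-125.5   54.3  210.8] to [-75.5, 54, 138] tool shift [-0.  -0.3 88.3]
```

Call:
{"name": "step_arm", "arguments": {
  "steps": [
    {"tx":0,"ty":0,"tz":22,"roll":0},
    {"tx":0,"ty":0,"tz":22,"roll":0},
    {"tx":0,"ty":0,"tz":22,"roll":0},
    {"tx":0,"ty":0,"tz":22,"roll":0},
    {"tx":0,"ty":0,"tz":0,"roll":0}
  ]
}}

```text
t: 21.85
tcp_pos: [0.4922, 0.0433, 0.1413]
tcp_rot: [-0.126, 0.947, 0.04, 0.292]
contact_force: [0.1, -0.3, -0.6]
width: 0.026
gripper_force: 0.0
```

Call:
{"name": "step_arm", "arguments": {
  "steps": [
    {"tx":0,"ty":5,"tz":0,"roll":0},
    {"tx":0,"ty":6,"tz":0,"roll":0},
    {"tx":0,"ty":6,"tz":0,"roll":0},
    {"tx":0,"ty":0,"tz":0,"roll":0}
  ]
}}

```text
t: 22.25
tcp_pos: [0.4872, 0.0607, 0.1445]
tcp_rot: [-0.127, 0.946, 0.039, 0.295]
contact_force: [-0.1, -0.9, 0.1]
width: 0.0258
gripper_force: 0.4
```

```bash
python3 st.py
python3 - <<'E'
from h import *
p=np.load("stage.npy");s=manip.sense();A=(R.from_euler('z',-p[2])*R.from_quat(s['tcp_rot'])).as_matrix()
y0=w2s(p,s['tcp_pos'])[0][1]*1e3;th0=np.arccos((y0-6-51.5)/65);print("theta",th0)
th=np.linspace(th0,.45,9);P=65*np.c_[0*th,np.cos(th),np.sin(th)];print(np.round(np.diff(P,axis=0)@A,1).tolist())
E
```

```text
t 22.25 j [-0.188 -0.05  -0.827  0.238  0.252 -0.383] tcp [0.4872 0.0607 0.1445] stage [-78.3  70.6 144.5]
z [ 0.568 -0.001 -0.823] y [ 0.001  1.    -0.   ] F [-0.1 -0.9  0.1] w 25.8
theta 1.3672242739329692
[[1.1, 7.2, 1.6], [1.6, 6.9, 2.2], [2.0, 6.6, 2.9], [2.4, 6.1, 3.5], [2.8, 5.6, 4.0], [3.1, 5.0, 4.5], [3.4, 4.3, 5.0], [3.7, 3.6, 5.4]]
```

Contact with the bar is light. I'll follow the arc down.

Call:
{"name": "step_arm", "arguments": {
  "steps": [
    {"tx":1.1,"ty":7.2,"tz":1.6,"roll":0},
    {"tx":1.6,"ty":6.9,"tz":2.2,"roll":0},
    {"tx":2.0,"ty":6.6,"tz":2.9,"roll":0},
    {"tx":2.4,"ty":6.1,"tz":3.5,"roll":0},
    {"tx":0,"ty":0,"tz":0,"roll":0}
  ]
}}

```text
t: 22.75
tcp_pos: [0.4795, 0.0871, 0.1303]
tcp_rot: [-0.127, 0.947, 0.04, 0.293]
contact_force: [0.2, -0.1, 0.6]
width: 0.0262
gripper_force: 0.0
```

Call:
{"name": "step_arm", "arguments": {
  "steps": [
    {"tx":2.8,"ty":5.6,"tz":4.0,"roll":0},
    {"tx":3.1,"ty":5.0,"tz":4.5,"roll":0},
    {"tx":3.4,"ty":4.3,"tz":5.0,"roll":0},
    {"tx":3.7,"ty":3.6,"tz":5.4,"roll":0},
    {"tx":0,"ty":0,"tz":0,"roll":0}
  ]
}}

```text
t: 23.25
tcp_pos: [0.4747, 0.1044, 0.107]
tcp_rot: [-0.127, 0.947, 0.04, 0.293]
contact_force: [0.6, 0.6, -0.8]
width: 0.0262
gripper_force: 0.3
```

```bash
python3 st.py
```

```text
t 23.25 j [-0.06   0.001 -0.912  0.082  0.183 -0.272] tcp [0.4747 0.1044 0.107 ] stage [-78.9 116.1 107. ]
z [ 0.565  0.001 -0.825] y [0.001 1.    0.001] F [ 0.6  0.6 -0.8] w 26.2
```

Now back out, close the fingers, and press the bar down from above.

Call:
{"name": "step_arm", "arguments": {
  "steps": [
    {"tx":0,"ty":-1,"tz":-30,"roll":0},
    {"tx":0,"ty":0,"tz":-30,"roll":0},
    {"tx":0,"ty":0,"tz":0,"roll":0}
  ]
}}

```text
t: 23.55
tcp_pos: [0.4425, 0.094, 0.1601]
tcp_rot: [-0.127, 0.946, 0.039, 0.296]
contact_force: [1.0, 0.0, -0.1]
width: 0.026
gripper_force: 0.0
```

Call:
{"name": "step_arm", "arguments": {
  "steps": [
    {"tx":0,"ty":0,"tz":0,"roll":0},
    {"tx":0,"ty":0,"tz":0,"roll":0},
    {"tx":0,"ty":0,"tz":0,"roll":0},
    {"tx":-9,"ty":-1.5,"tz":13,"roll":0},
    {"tx":-9,"ty":-1.5,"tz":13,"roll":0},
    {"tx":0,"ty":0,"tz":0,"roll":0}
  ],
  "fingers": 0
}}

```text
t: 24.15
tcp_pos: [0.4732, 0.0991, 0.1452]
tcp_rot: [-0.127, 0.947, 0.04, 0.293]
contact_force: [0.1, 0.1, 0.6]
width: -0.0001
gripper_force: 0.0
```

```bash
python3 st.py
```

```text
t 24.15 j [-0.077 -0.069 -0.844  0.223  0.192 -0.286] tcp [0.4732 0.0991 0.1452] stage [-81.7 111.3 145.2]
z [ 0.565  0.    -0.825] y [0.001 1.    0.001] F [0.1 0.1 0.6] w -0.1
```

Call:
{"name": "step_arm", "arguments": {
  "steps": [
    {"tx":2.8,"ty":0.5,"tz":4.1,"roll":0},
    {"tx":2.8,"ty":0.5,"tz":4.1,"roll":0},
    {"tx":2.8,"ty":0.5,"tz":4.1,"roll":0},
    {"tx":2.8,"ty":0.5,"tz":4.1,"roll":0}
  ]
}}

```text
t: 24.55
tcp_pos: [0.4717, 0.1012, 0.1267]
tcp_rot: [-0.127, 0.946, 0.04, 0.295]
contact_force: [-0.1, 1.5, 4.8]
width: 0.0004
gripper_force: 1.8
```

Call:
{"name": "step_arm", "arguments": {
  "steps": [
    {"tx":2.3,"ty":1,"tz":3.3,"roll":0},
    {"tx":2.3,"ty":1,"tz":3.3,"roll":0}
  ]
}}

```text
t: 24.75
tcp_pos: [0.4712, 0.1028, 0.1185]
tcp_rot: [-0.127, 0.946, 0.04, 0.294]
contact_force: [-0.8, 1.3, 2.5]
width: 0.0001
gripper_force: 1.4
```

Call:
{"name": "step_arm", "arguments": {
  "steps": [
    {"tx":2.3,"ty":0.5,"tz":3.3,"roll":0}
  ]
}}

```text
t: 24.85
tcp_pos: [0.471, 0.1033, 0.1144]
tcp_rot: [-0.127, 0.946, 0.04, 0.294]
contact_force: [-0.4, 1.3, 2.6]
width: -0.0001
gripper_force: 1.3
```

```bash
python3 st.py
```

```text
t 24.85 j [-0.064 -0.02  -0.907  0.106  0.185 -0.275] tcp [0.471  0.1033 0.1144] stage [-82.7 116.  114.4]
z [ 0.567 -0.    -0.824] y [0.001 1.    0.   ] F [-0.4  1.3  2.6] w -0.1
```

Pressing steadily at about 2.6 N. I'll continue in small steps until the stop shows as a force rise.

Call:
{"name": "step_arm", "arguments": {
  "steps": [
    {"tx":1.1,"ty":0,"tz":1.6,"roll":0},
    {"tx":1.1,"ty":0,"tz":1.6,"roll":0}
  ]
}}

```text
t: 25.05
tcp_pos: [0.471, 0.1032, 0.1104]
tcp_rot: [-0.127, 0.947, 0.04, 0.294]
contact_force: [-1.1, 1.1, 3.6]
width: -0.0002
gripper_force: 1.1
```

Call:
{"name": "step_arm", "arguments": {
  "steps": [
    {"tx":0.6,"ty":0,"tz":0.8,"roll":0},
    {"tx":0.6,"ty":0,"tz":0.8,"roll":0}
  ]
}}

```text
t: 25.25
tcp_pos: [0.471, 0.1032, 0.1086]
tcp_rot: [-0.127, 0.947, 0.039, 0.294]
contact_force: [-0.7, 1.9, 2.7]
width: 0.0001
gripper_force: 1.1
```

```bash
python3 st.py
```

```text
t 25.25 j [-0.064 -0.009 -0.918  0.086  0.185 -0.275] tcp [0.471  0.1032 0.1086] stage [-82.8 115.8 108.6]
z [ 0.567 -0.    -0.824] y [0.001 1.    0.   ] F [-0.7  1.9  2.7] w 0.1
```

Call:
{"name": "step_arm", "arguments": {
  "steps": [
    {"tx":0.6,"ty":0,"tz":0.8,"roll":0},
    {"tx":0.6,"ty":0,"tz":0.8,"roll":0}
  ]
}}

```text
t: 25.45
tcp_pos: [0.4709, 0.1031, 0.1067]
tcp_rot: [-0.127, 0.947, 0.04, 0.294]
contact_force: [-1.2, 1.8, 2.0]
width: 0.0002
gripper_force: 1.1
```

Call:
{"name": "step_arm", "arguments": {
  "steps": [
    {"tx":0.6,"ty":0,"tz":0.8,"roll":0},
    {"tx":0.6,"ty":0,"tz":0.8,"roll":0}
  ]
}}

```text
t: 25.65
tcp_pos: [0.4714, 0.1034, 0.1055]
tcp_rot: [-0.127, 0.946, 0.04, 0.295]
contact_force: [-8.1, 1.2, 18.8]
width: 0.0001
gripper_force: 9.1
```

```bash
python3 st.py
```

```text
t 25.65 j [-0.064 -0.003 -0.925  0.07   0.186 -0.275] tcp [0.4714 0.1034 0.1055] stage [-82.4 116.  105.5]
z [ 0.568 -0.    -0.823] y [0.001 1.    0.   ] F [-8.1  1.2 18.8] w 0.1
```

The force jumped to 19 N, so the lever is at its shut stop. I'll lift off, retreat, and compare with the initial pictures.

Call:
{"name": "step_arm", "arguments": {
  "steps": [
    {"tx":0,"ty":0,"tz":0,"roll":0},
    {"tx":0,"ty":0,"tz":0,"roll":0},
    {"tx":-3,"ty":0,"tz":-4,"roll":0},
    {"tx":0,"ty":0,"tz":-30,"roll":0},
    {"tx":0,"ty":0,"tz":-45,"roll":0},
    {"tx":0,"ty":0,"tz":-45,"roll":0},
    {"tx":0,"ty":0,"tz":-45,"roll":0},
    {"tx":0,"ty":0,"tz":-45,"roll":0},
    {"tx":0,"ty":0,"tz":0,"roll":0}
  ]
}}

```text
t: 26.55
tcp_pos: [0.3553, 0.0712, 0.2876]
tcp_rot: [-0.126, 0.946, 0.038, 0.297]
contact_force: [0.6, -0.6, 0.2]
width: 0.0004
gripper_force: 0.0
```

```bash
python3 st.py
python3 - <<'E'
from h import *
p=np.load("stage.npy");cal=manip.get_calibration("top")
b=sum(manip.capture("top").astype(float) for _ in range(4))/4;sc=sum(manip.capture("scene").astype(float) for _ in range(4))/4
ys=np.arange(-4,19,1.);xs=[68,72,76,84]
uv=proj(cal,s2w(p,np.array([[x,y,45] for x in xs for y in ys])/1e3)).astype(np.float32).reshape(len(xs),len(ys),2)
g=cv2.remap(b.mean(2).astype(np.float32),uv[...,0],uv[...,1],cv2.INTER_CUBIC)
print(ys[0]);[print(x,*r.astype(int)) for x,r in zip(xs,g)]
# lever/whole-scene change against the start, in the scene view
s0=np.load("pics/scene0.npy").astype(float);d=np.abs(cv2.GaussianBlur(s0*sc.mean()/s0.mean()-sc,(3,3),0)).mean(2)
n,l,st,ce=cv2.connectedComponentsWithStats((d[120:384]>18).astype(np.uint8))
for q,w in zip(st[1:],ce[1:]):
    if q[4]>6:print(q[:2]+[0,120],q[2:],np.round(w+[0,120]))
print("lever px",proj(manip.get_calibration("scene"),s2w(p,[[-.05,.1,.075],[-.075,.115,.075],[-.075,.05,.14]])))
E
```

```text
t 26.55 j [-0.26  -0.456 -0.672  0.811  0.288 -0.445] tcp [0.3553 0.0712 0.2876] stage [-202.8  115.5  287.6]
z [ 0.572 -0.005 -0.82 ] y [ 0.003  1.    -0.004] F [ 0.6 -0.6  0.2] w 0.4
-4.0
68 86 87 88 90 92 95 95 90 79 67 58 53 55 62 70 78 84 87 90 90 90 89 88
72 90 90 90 91 94 95 93 87 80 73 66 63 63 66 71 78 84 90 93 92 91 92 93
76 77 78 79 81 82 81 78 76 73 70 69 70 70 71 74 77 79 81 83 83 83 83 82
84 118 111 101 89 80 72 63 53 44 37 32 30 31 37 45 53 60 69 84 99 112 126 135
[311 120] [  67   37 1344] [343. 133.]
[379 120] [  82   78 3423] [419. 159.]
[459 120] [ 36  33 462] [475. 134.]
[378 158] [12  9 29] [384. 163.]
[501 176] [ 11  39 295] [507. 197.]
[194 182] [ 8 12 47] [197. 187.]
[197 191] [10  8 40] [201. 195.]
[218 214] [ 21  19 209] [228. 223.]
[211 222] [ 6  4 14] [213. 223.]
[240 222] [ 7  9 35] [242. 226.]
[212 227] [4 3 8] [214. 228.]
[235 230] [10  8 26] [239. 234.]
[227 233] [ 6  5 18] [230. 235.]
lever px [[276.87336783 220.88770238]
 [286.6081421  218.74111548]
 [269.65590053 191.37240052]]
```

The lever matches its starting picture, and only the crank and carriage changed on the stage. Pointer and blade both read y ≈ 7.2 mm. Handing in.

```bash
python3 -c "
from bench import manip
print(manip.hand_in())"
```

```text
the job is handed in; nothing more can be done
None
```

Handed in at about 26.9 s: the lever was opened, the carriage cranked to within about 1 mm of the flag, and the lever shut again to its stop; by the scene camera the flag and bystanders had not moved (no verdict was returned).

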